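# Unlock the shop's deposit safe: two press-to-engage dials and a sliding bolt

### The arm

A 6-joint arm with a two-finger parallel gripper is mounted at the origin on the work surface. World frame = base frame: x ahead of the robot, y to its left, z up, the work surface at z = 0. Lengths are in m, angles in degrees, forces in N, time in s.
With the tool pointing down it reaches from about 0.4 to 0.825 m from the base axis. Payload 7 kg.
Tool frame: the origin (TCP) lies between the finger pads; the fingertips stand 19 mm ahead of it and the grasp point (between the pads) is the TCP; z points along the fingers, y is the line along which they close (so a half turn about z gives the same grasp; the last joint's range is limited). The gripper opens to 88 mm and grips with 3 to 60 N. Pads are 19 mm wide; open, the fingers measure 130 mm over their backs; the gripper's body (78 mm by 193 mm) begins 47 mm behind the grasp point.
Start: joints at [92.71, 20.546, 0.682, 0, -70.136, -16.507], TCP at [0.161, 0.655, 0.246] pointing down, gripper open.
Joint ranges: [-176.03, 176.03], [-82.01, 121.73], [-58.28, 71.71], [-173.87, 95.51], [-174.79, -0.11], [-173.66, 173.66]. Speed limits (degrees/s): [136.94, 136.94, 172.46, 180, 180, 180].

### API

Orientations are given as [roll, pitch, yaw] about the fixed x, y, z axes, in that order (R = Rz(yaw) Ry(pitch) Rx(roll)).
In Python, from plant import get_obs, snapshot, close_job, spot_in, spot_point gives the robot as it stands.
- The arm moves only by the tool play_rows, never from a script. Its argument "plan" is a list of rows, each a list of 6 numbers: the shift along the tool's x, y, z in cm, then the turn, a rotation vector about the tool's x, y, z in degrees. A call has 1 to 20 rows; each row shifts and turns the commanded pose from where the row before left it, along the tool's axes as they then stand; what a row does not reach is not made up. A row lasts 1/12 s, in which the tool goes at most 41.7 mm and 7.16 degrees, less where a joint would pass 70% of its speed; a pose out of reach is approached as far as the arm can. A call is refused whole if a number of a shift passes 4.17 or a number of a turn 7.16, either way. A call with a gripper value outside its range is refused whole. "grip" is the finger opening in cm, from 0 to 8.76, set as the call begins (left out, the last holds). The fingers move at their own pace and stop on an object; the grip force is fixed at half the most. Time passes only in rows, so rows that do not move let the fingers close. It gives the time, the measured TCP pose, the force, the opening and the grip force at its end, in the units of the state.
- get_obs(): the state, without advancing time (a new reading comes with each control period).
- snapshot(name): name is "scene" or "top" or "wrist"; returns a dict with "frame" (420x560x3 uint8, red, green, blue), "fx", "fy", "cx", "cy" (pixels), "k1" (the pictures are not rectified: a ray, as slopes to the right and down, at radius r is drawn at 1 + k1 r^2 times it, then the intrinsics apply), "position" and "attitude" of the camera in the world. Camera axes: x right, y down, z forward; pixel columns grow to the right and rows downward; lengths in m; the calibration is good to about 2 mm. A picture is of the moment at which its call begins. There is no depth.
- close_job(): hands the job in; it is judged then, once.
Trained networks look in the newest picture that a camera, given by its name, has taken for a name from the list of things; names that differ only in an ending like _2 or _b are one class to them, and where a whole thing is asked for, a point or a joint stands for the part that bears it (a point fixed in the world has none). Each returns a list of dicts, best first, with "score" (0 to 1); they miss things now and then, are a little off and sometimes report something else, mostly with a low value. They report only what shows in the picture. A call takes as long as a camera call.
- spot_in(camera, thing): "position" ([x, y, z] in m, in world coordinates, good to about 4 mm: the middle of the surface that is visible of it).
- spot_point(camera, thing): "position" ([x, y, z] in m, in world coordinates, good to about 4 mm: a listed point, or the origin of a listed thing).
The state is a dict: "clock": time; "joint_pos": joint angles; "qvel": joint speeds; "tau": joint torques, N m; "tool_pos": TCP position; "orientation": TCP orientation; "force": force on the tool from outside, world axes, zero at the start; "moment": the same for the moment, N m; "opening": finger opening in m; "gripper_force": force on a finger pad.
Only numpy, scipy, OpenCV 4.12 (cv2) and the standard library are available. Lean on these libraries where they do the work, as an engineer would, in place of code of your own. Each camera call takes 0.05 s, during which the arm holds its last target. There are 200 camera calls.

### The job

Unlock the blue deposit safe on the shop counter: its two red knobs spin idle unless they are pressed in, so press each one in while you turn it until the notch of the disc beneath faces its tooth of the bolt, and let it spring out again. Then slide the orange bolt handle fully towards the knobs so that both teeth sit in the notches, and let go, leaving the gift box, can and calculator where they stand.

Things in the scene. Friction and masses are not known exactly. Their poses are not given: they have to be found in the camera images.
- safe: Blue wedge-shaped safe, fixed to the counter: 170 mm deep, 310 mm wide, 60 mm high in front, 157 mm at the back. Its top is the lock panel, sloping at 30 degrees with the low edge at its front (-x of this frame). Origin on the counter straight below the middle of the row of two dials. x points away from the front, y left, z up; it may be yawed.
- panel_mid (a point): Middle of the row of two dials, on the panel's surface, 95 mm above the counter. x is up-slope, y left, z outward, square to the panel. The dials' axes stand square to the panel 72 mm left (+y) and right (-y) of it. A clear fixed cover, its top 13 mm above the panel, keeps fingers off the discs and the bolt's teeth.
- left_grip (a point): Centre of the left red knob's grip, on its axis, 46.5 mm above the panel when out. The grip is a cylinder, 44 mm in diameter, 35 mm high; below it is a dark skirt, 76 mm in diameter, 5 mm thick, its top 17.5 mm below this point, on which fingertips may push. z is the knob's axis, outward from the panel; the frame turns with the knob, which turns without end.
- right_grip (a point): The same for the right red knob.
- left_press (a joint): How far the left knob is pressed in, m: 0 out, 0.010 at its hard stop; it springs back when let go. Up to 0.004 it spins idle; from about 0.006 a rubber clutch grips and the disc turns with the knob. Pressing takes about 8 N at 0.006, 12 N at 0.008, 16 N at 0.010.
- right_press (a joint): The same for the right knob.
- left_disc (a joint): Angle of the left notched disc under the clear cover, rad, anticlockwise positive seen from outside. Grey, 128 mm in diameter, one notch 24 mm deep in its rim between two yellow sectors. 0: the notch faces straight up-slope, to its tooth of the bolt. The bolt enters only within about 0.15 of 0. Starts at 0.6 to 1.7; range -3.1 to 3.1; stays where it is left.
- right_disc (a joint): The same for the right disc; starts at -1.7 to -0.6.
- bolt (a joint): How far the bolt has been slid, m: 0 locked (as it starts), 0.022 fully home. It slides down-slope, straight towards the row of knobs, takes about 2 N, and stays where it is left. Unless both notches face the teeth it stops after about 0.002.
- handle (a point): Middle of the bolt's orange upright handle between the two dials' upper sides, 100 mm up-slope of the row when locked: 50 mm wide (along y), 14 mm thick along the slope; this point is 38 mm above the panel and 22 mm below its top. Its frame is that of the panel: x up-slope, y left, z outward.
- giftbox_mid (a point): Centre of a loose red and gold gift box standing left behind the safe, 80 x 80 x 190 mm.
- can_mid (a point): Centre of a loose green drink can, 66 mm in diameter, 115 mm high, standing right of the safe.
- calculator_mid (a point): Centre of a loose grey calculator, 150 x 100 x 22 mm, lying left in front of the safe.

How it is judged (in metres and radians):
On the way, in this order (a step that is already met when the one before it is completed fails the run):
1. the notch of one disc (either) faces its tooth, within 0.22 rad ((value of joint left_disc between -0.22 and 0.22 rad or value of joint right_disc between -0.22 and 0.22 rad)), for 0.2 s.
2. both notches face their teeth, within 0.22 rad, with the bolt still locked (value of joint left_disc between -0.22 and 0.22 rad and value of joint right_disc between -0.22 and 0.22 rad and value of joint bolt below 0.006 m), for 0.2 s.
At the end, for the whole second after the job is handed in: The bolt is slid home, at least 18 of its 22 mm, and at rest; both discs are within 0.25 rad of facing their teeth; both knobs have sprung out (pressed less than 3 mm) (value of joint bolt above 0.018 m and value of joint left_disc between -0.25 and 0.25 rad and value of joint right_disc between -0.25 and 0.25 rad and value of joint each of left_press, right_press below 0.003 m and velocity of joint bolt below 0.01 m/s); the robot touches nothing.
It fails at once if the gift box, the can or the calculator is shifted by more than 30 mm (distance of any of giftbox_mid, can_mid, calculator_mid from where it was at the start of the episode above 0.03 m).
It also fails if it takes over 61 s, if anything falls off the work surface, if the arm or the gripper's body presses on something with over 40 N, if the wrist force passes 120 N, or if a joint passes its speed limit or range.

## Working session

There is one attempt and no reset: what is moved stays moved. The work goes in short steps, Python scripts to look and compute and a tool call to move; the robot and the scene stay as the last step left them, time stands still between calls to the robot, and variables do not carry over. Pictures are saved under pics/ and viewed, at most 10 in all, crops included, and the job is handed in when it is done.

Besides the shell and the picture viewer there is one more tool, called after "Request:" in YAML: its name, and indented under it one key for each argument. play_rows: Moves the arm, as the interface text tells. Its arguments: {"type":"object","properties":{"plan":{"type":"array","items":{"type":"array","items":{"type":"number"}}},"grip":{"type":"number"}},"required":["plan"]}

```bash
mkdir -p pics; ls; python3 - <<'E'
from plant import *
import cv2,numpy as np
o=get_obs();print(o)
for c in ["scene","top"]:
    s=snapshot(c);cv2.imwrite(f"pics/{c}0.png",s["frame"][:,:,::-1]);print(c,s["position"],s["attitude"],s["fx"],s["k1"])
    for t in ["safe","panel_mid","left_grip","right_grip","handle","giftbox_mid","can_mid","calculator_mid"]:
        print(t,[(np.round(d["position"],4),round(d["score"],2)) for d in spot_point(c,t)[:2]])
E
```

```text
pics
{'clock': 0.0, 'joint_pos': array([ 9.27096219e+01,  2.05922582e+01,  6.34105351e-01, -2.06498471e-02,
       -7.01362800e+01, -1.65082995e+01]), 'qvel': array([ 0.01322952, -0.05531478,  0.074259  ,  0.0234742 ,  0.05203266,
        0.06116369]), 'tau': array([ 6.94095743e-04, -5.82722998e+01,  2.93055189e+01,  6.99753240e+00,
        7.03173835e-03, -1.36252502e-04]), 'tool_pos': array([0.16089016, 0.65507204, 0.24461423]), 'orientation': array([ 1.79903943e+02, -8.22422839e-03, -1.38057032e+01]), 'force': array([-0.36664095, -0.50974516, -0.69239034]), 'moment': array([ 0.04201874, -0.04333696,  0.03198734]), 'gripper_force': 0.0, 'opening': 0.08774207301971793}
scene [0.8717815  0.56488759 1.01430759] [-144.40196168    0.75735953  142.89167293] 486.35326044096615 0.013191641936100715
safe [(array([ 0.4881, -0.0765,  0.0067]), 0.87)]
panel_mid [(array([ 0.4912, -0.0695,  0.0965]), 0.88), (array([ 0.5545, -0.0599,  0.1781]), 0.57)]
left_grip [(array([ 0.4561, -0.006 ,  0.136 ]), 0.75)]
right_grip [(array([ 0.4813, -0.1516,  0.1389]), 0.85), (array([ 0.4889, -0.0759,  0.0069]), 0.16)]
handle []
giftbox_mid [(array([0.5217, 0.2348, 0.0918]), 0.67)]
can_mid [(array([ 0.6515, -0.3354,  0.0558]), 0.89)]
calculator_mid [(array([0.3294, 0.1838, 0.0096]), 0.69), (array([ 0.4878, -0.0762,  0.0049]), 0.46)]
top [0.39127118 0.01508687 1.48609227] [-176.18705844    0.46254571  -91.26569919] 544.4999877262433 -0.2211028014713623
safe [(array([ 0.4879, -0.0742,  0.0056]), 0.93), (array([ 0.6496, -0.3354,  0.0542]), 0.62)]
panel_mid []
left_grip [(array([ 0.451 , -0.0095,  0.1336]), 0.95)]
right_grip [(array([ 0.4818, -0.1485,  0.1333]), 0.62)]
handle [(array([ 0.5547, -0.0607,  0.1769]), 0.69)]
giftbox_mid [(array([0.5222, 0.2333, 0.0965]), 0.71)]
can_mid [(array([ 0.6522, -0.3345,  0.0559]), 0.66)]
calculator_mid [(array([0.3334, 0.1898, 0.0095]), 0.6)]
```

View pics/scene0.png

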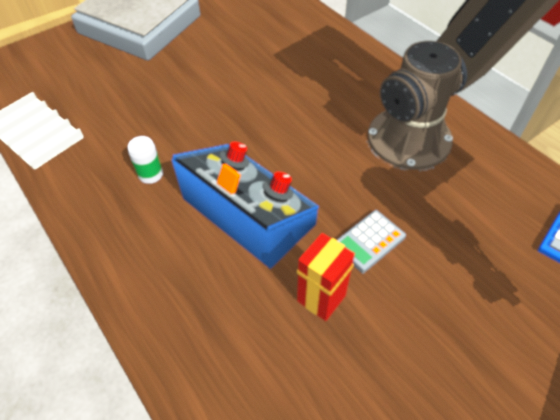

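View pics/top0.png

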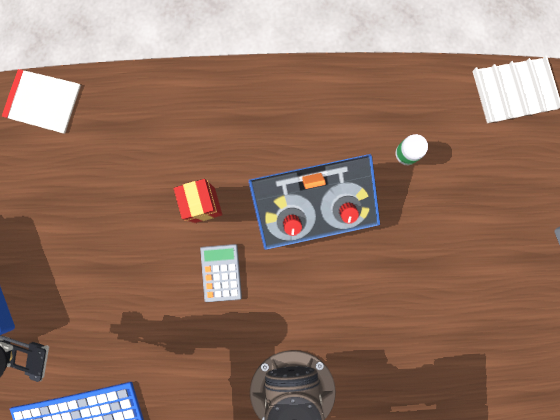

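The safe is in the middle with the notches between the yellow sectors: left disc in the top image around (280,215), right around (365,205). The networks agree with this. Next I fit the safe's pose and rectify the panel.

```bash
cat > h.py <<'E'
from plant import *
import cv2,numpy as np
from scipy.spatial.transform import Rotation as R
from scipy.optimize import least_squares
def rot(a): return R.from_euler('xyz',a,degrees=True)
P=rot([0,-30,0])            # panel in safe frame: x up-slope, z outward
def pan2w(pose,p):          # pose: x,y,yaw(deg)
    q=P.apply(np.atleast_2d(p))+[0,0,.095]
    return R.from_euler('z',pose[2],degrees=True).apply(q)+[pose[0],pose[1],0]
def proj(s,w):
    c=rot(s["attitude"]).inv().apply(np.atleast_2d(w)-s["position"])
    r=c[:,:2]/c[:,2:]; r=r*(1+s["k1"]*(r**2).sum(1,keepdims=True))
    return r*[s["fx"],s["fy"]]+[s["cx"],s["cy"]]
PTS={"panel_mid":[0,0,0],"left_grip":[0,.072,.0465],"right_grip":[0,-.072,.0465],"handle":[.1,0,.038],"safe":None}
def fit(cams,hx=.1):
    m=[]
    for c in cams:
        for t,p in PTS.items():
            d=spot_point(c,t)
            if d and d[0]["score"]>.5: m.append((t,np.array(d[0]["position"])))
    def f(v):
        e=[]
        for t,w in m:
            x=np.array([v[0],v[1],0]) if t=="safe" else pan2w(v,PTS[t])[0]
            e+=list((x-w)*1000)
        return e
    s=least_squares(f,[.488,-.075,11],x_scale=[.01,.01,1],loss="soft_l1",f_scale=4)
    return s.x,[(t,np.round(f(s.x)[3*i:3*i+3],1)) for i,(t,_) in enumerate(m)]
def rectify(s,pose,h,n=(400,560),sc=1600.):
    v,u=np.mgrid[0:n[0],0:n[1]]
    p=np.stack([.135-v/sc,.175-u/sc,0*u+h],-1).reshape(-1,3)
    uv=proj(s,pan2w(pose,p)).reshape(n[0],n[1],2).astype(np.float32)
    return cv2.remap(s["frame"],uv[...,0],uv[...,1],cv2.INTER_CUBIC)
E
python3 - <<'E'
from h import *
S={c:snapshot(c) for c in["scene","top"]}
pose,res=fit(["scene","top"]);print(pose);[print(*r) for r in res]
np.save("pose.npy",pose)
im=[]
for c in S:
    a=np.ascontiguousarray(rectify(S[c],pose,.008,n=(300,560)))
    for y in(.072,-.072): cv2.circle(a,(int((.175-y)*1600),int(.135*1600)),int(.064*1600),(0,255,0),1)
    im.append(a)
cv2.imwrite("pics/rect.png",np.vstack(im)[:,:,::-1])
E
```

```text
[ 0.48794984 -0.07411855 12.01531263]
panel_mid [  8.8  76.  -43.5]
left_grip [-1.7 -1.1  1.8]
right_grip [-2.5 -0.4 -1.3]
handle [2.  0.5 2.1]
panel_mid [ 0.7 -0.2 -3.1]
left_grip [-1.5 -0.2 -2.2]
right_grip [0.8 0.4 1.9]
handle [-1.5 -3.2  0.9]
safe [-0.5 -0.4 -3.1]
```

View pics/rect.png

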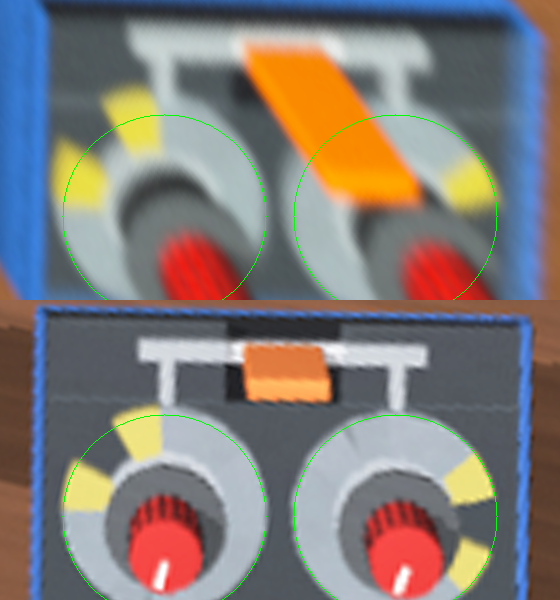

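The top view matches the model (panel outline and discs on the circles). The left notch is about +44° and the right about −93°. Next I work out the approach rows.

```bash
cat >> h.py <<'E'
M=np.array([[0,-1,0],[-1,0,0],[0,0,-1.]]).T
def target(pose,p,phi):
    Rp=R.from_euler('z',pose[2],degrees=True)*P*R.from_euler('z',phi,degrees=True)*R.from_matrix(M)
    return pan2w(pose,p)[0],Rp
def rows(p,Rt,N,o=None):
    o=o or get_obs(); R0=rot(o["orientation"])
    w=(R0.inv()*Rt).as_rotvec()/N; dp=R0.inv().apply(p-o["tool_pos"])
    A=sum(R.from_rotvec(w*k).as_matrix() for k in range(N))
    print("x%d"%N,"row cm",np.round(np.linalg.solve(A,dp)*100,3),"deg",np.round(np.degrees(w),3))
def where(pose):
    o=get_obs(); Rp=R.from_euler('z',pose[2],degrees=True)*P
    q=Rp.inv().apply(o["tool_pos"]-pan2w(pose,[0,0,0])[0])
    a=(Rp.inv()*rot(o["orientation"])*R.from_matrix(M).inv()).as_euler('xyz',degrees=True)
    print("t",round(o["clock"],2),"TCP in panel mm",np.round(q*1000,1),"tilt/phi",np.round(a,1),"F panel",np.round(Rp.inv().apply(o["force"]),1),"open",round(o["opening"],4),"gf",round(o["gripper_force"],1),"q",np.round(o["joint_pos"],1))
E
python3 - <<'E'
from h import *
pose=np.load("pose.npy")
where(pose)
p,Rt=target(pose,[0,.072,.108],44); print(p,Rt.as_euler('xyz',degrees=True))
rows(p,Rt,24)
p[2]=.33;rows(p,rot(get_obs()["orientation"]),20)
E
```

```text
t 1.5 TCP in panel mm [-70.1 781.7 214.4] tilt/phi [27.5 12.6 67.3] F panel [-0.6 -0.4 -0.1] open 0.0875 gf 0.0 q [ 92.7  20.5   0.7   0.  -70.1 -16.5]
[ 0.4201444  -0.01493728  0.18853074] [-157.4463493  -20.3240429  -38.0785767]
x24 row cm [2.06  2.188 0.26 ] deg [0.737 1.018 0.822]
x20 row cm [ 2.058  2.947 -0.422] deg [0. 0. 0.]
```

Request:
play_rows:
  plan:
    - [2.06, 2.19, -0.4, 0.74, 1.02, 0.82]
    - [2.06, 2.19, -0.4, 0.74, 1.02, 0.82]
    - [2.06, 2.19, -0.4, 0.74, 1.02, 0.82]
    - [2.06, 2.19, -0.4, 0.74, 1.02, 0.82]
    - [2.06, 2.19, 0.26, 0.74, 1.02, 0.82]
    - [2.06, 2.19, 0.26, 0.74, 1.02, 0.82]
    - [2.06, 2.19, 0.26, 0.74, 1.02, 0.82]
    - [2.06, 2.19, 0.26, 0.74, 1.02, 0.82]
    - [2.06, 2.19, 0.26, 0.74, 1.02, 0.82]
    - [2.06, 2.19, 0.26, 0.74, 1.02, 0.82]
    - [2.06, 2.19, 0.26, 0.74, 1.02, 0.82]
    - [2.06, 2.19, 0.26, 0.74, 1.02, 0.82]
    - [2.06, 2.19, 0.26, 0.74, 1.02, 0.82]
    - [2.06, 2.19, 0.26, 0.74, 1.02, 0.82]
    - [2.06, 2.19, 0.26, 0.74, 1.02, 0.82]
    - [2.06, 2.19, 0.26, 0.74, 1.02, 0.82]
    - [2.06, 2.19, 0.26, 0.74, 1.02, 0.82]
    - [2.06, 2.19, 0.26, 0.74, 1.02, 0.82]
  grip: 8.76

```text
clock: 3.0
tool_pos: [0.374, 0.1576, 0.2308]
orientation: [-163.9, -16.3, -31.1]
force: [0.4, -0.1, 0.0]
opening: 0.0876
gripper_force: 0.0
```

```bash
python3 - <<'E'
from h import *
pose=np.load("pose.npy")
where(pose)
p,Rt=target(pose,[0,.072,.108],44)
rows(p,Rt,10)
E
```

```text
t 3.0 TCP in panel mm [ 13.2 250.3 149.2] tilt/phi [ 6.2  4.  49.2] F panel [ 0.4 -0.2 -0.2] open 0.0876 gf 0.0 q [ 66.7 -21.6 -56.5  26.1 -43.6 -22.8]
x10 row cm [1.151 1.373 0.398] deg [0.424 0.604 0.494]
```

```bash
cat > fk.py <<'E'
from h import *
Q=[[92.7096,20.5922,.6341,-.0206,-70.136,-16.508],None]
D=[([.16089016,.65507204,.24461423],[179.904,-.008,-13.806])]
Y=lambda a:R.from_euler('y',a,degrees=True); X=lambda a:R.from_euler('x',a,degrees=True); Z=lambda a:R.from_euler('z',a,degrees=True)
def fk(q,v):
    h,a,L1,b,L2,d,off=v
    sh=Z(q[0])
    up=sh*Y(q[1]); fo=sh*Y(q[1]-q[2])
    p=sh.apply([a,off,h])+up.apply([0,0,L1])+fo.apply([L2,0,b])
    wr=fo*X(s4*q[3])*Y(-q[4])*X(s6*q[5])
    return p+wr.apply([d,0,0]),wr
s4,s6=1,1
E
python3 - <<'E'
import fk; from fk import *
o=get_obs();q=[Q[0],o["joint_pos"]];Dd=[D[0],(o["tool_pos"],o["orientation"])]
for fk.s4 in(1,-1):
  for fk.s6 in(1,-1):
    k=[(fk.fk(a,[0]*7)[1].inv()*rot(d[1])) for a,d in zip(q,Dd)]
    print(fk.s4,fk.s6,[np.round(r.as_matrix(),2).tolist() for r in k])
E
```

```text
Traceback (most recent call last):
AttributeError: 'function' object has no attribute 'fk'
```

```bash
python3 - <<'E'
import fk as F; from h import *
o=get_obs();q=[F.Q[0],o["joint_pos"]];Dd=[F.D[0],(o["tool_pos"],o["orientation"])]
for F.s4 in(1,-1):
  for F.s6 in(1,-1):
    k=[(F.fk(a,[0]*7)[1].inv()*rot(d[1])) for a,d in zip(q,Dd)]
    print(F.s4,F.s6,[np.round(r.as_matrix(),2).tolist() for r in k])
def f(v):
    return np.concatenate([(F.fk(a,v)[0]-d[0])*1000 for a,d in zip(q,Dd)]+[(v-[.2,0,.4,0,.4,.25,-.19])*1])
for F.s4 in (1,-1):
    s=least_squares(f,[.2,0,.4,0,.4,.25,-.19]);print(F.s4,s.x.round(4),s.cost)
E
```

```text
1 1 [[[0.0, -0.0, 1.0], [-0.84, 0.55, 0.0], [-0.55, -0.84, 0.0]], [[-0.58, 0.03, 0.82], [-0.81, 0.1, -0.58], [-0.1, -0.99, -0.03]]]
1 -1 [[[0.0, -0.0, 1.0], [-1.0, 0.0, 0.0], [-0.0, -1.0, -0.0]], [[-0.58, 0.03, 0.82], [-0.64, -0.64, -0.43], [0.51, -0.77, 0.39]]]
-1 1 [[[0.0, -0.0, 1.0], [-0.84, 0.54, 0.0], [-0.54, -0.84, -0.0]], [[0.0, -0.0, 1.0], [-0.7, 0.71, 0.0], [-0.71, -0.7, -0.0]]]
-1 -1 [[[0.0, -0.0, 1.0], [-1.0, 0.0, 0.0], [-0.0, -1.0, -0.0]], [[0.0, -0.0, 1.0], [-1.0, -0.0, 0.0], [0.0, -1.0, -0.0]]]
1 [ 0.0489  0.5475  0.268  -0.3272  0.1236 -0.2946 -0.1918] 0.4100253306140737
-1 [ 0.2291  0.3119  0.5197 -0.1137  0.2036  0.2946 -0.1918] 0.08298291956657224
```

Request:
play_rows:
  plan:
    - [1.15, 1.0, -3, 0.42, 0.6, 0.5]
    - [1.15, 1.0, -3, 0.42, 0.6, 0.5]
    - [1.15, 1.0, -3, 0.42, 0.6, 0.5]

```text
clock: 3.25
tool_pos: [0.3543, 0.1046, 0.3157]
orientation: [-162.2, -17.5, -33.3]
force: [0.1, 1.9, 0.3]
opening: 0.0877
gripper_force: 0.0
```

```bash
python3 - <<'E'
from h import *
o=get_obs();np.savez("d2.npz",q=o["joint_pos"],p=o["tool_pos"]);print(o["joint_pos"],o["tool_pos"])
E
```

```text
[ 71.58701074 -33.87781571 -50.25142417  23.73035418 -62.00003282
 -21.19227392] [0.35432627 0.10455789 0.31567511]
```

Request:
play_rows:
  plan:
    - [1.15, -2.0, -3, 0.42, 0.6, 0.5]
    - [1.15, -2.0, -3, 0.42, 0.6, 0.5]
    - [1.15, -2.0, -3, 0.42, 0.6, 0.5]

```text
clock: 3.5
tool_pos: [0.3707, 0.1293, 0.4272]
orientation: [-160.0, -18.7, -35.3]
force: [-0.2, 1.0, 0.5]
opening: 0.0874
gripper_force: 0.0
```

```bash
python3 - <<'E'
import fk as F; from h import *
F.s4=F.s6=-1
o=get_obs();d2=np.load("d2.npz");print(o["clock"])
q=[F.Q[0],[66.7,-21.6,-56.5,26.1,-43.6,-22.8],d2["q"],o["joint_pos"]];Pp=[F.D[0][0],[.374,.1576,.2308],d2["p"],o["tool_pos"]]
print(o["joint_pos"].round(1),o["tool_pos"])
g=np.array([.2,0,.4,0,.4,.2946,-.1918])
f=lambda v:np.concatenate([(F.fk(a,v)[0]-p)*1000 for a,p in zip(q,Pp)]+[(v-g)*.3])
s=least_squares(f,g);print(s.x.round(4),s.fun.round(2));np.save("fkv.npy",s.x)
E
```

```text
3.5
[ 72.7 -31.9 -37.   24.3 -71.9 -19.6] [0.37074191 0.12925712 0.42721394]
[ 0.2053 -0.0087  0.5633  0.0846  0.4531  0.3581 -0.1789] [-1.279e+01 -3.670e+00  5.480e+01  4.670e+00 -5.140e+00 -2.185e+01
  4.200e+00  3.350e+00 -1.433e+01  3.960e+00  2.600e-01 -1.861e+01
  0.000e+00 -0.000e+00  5.000e-02  3.000e-02  2.000e-02  2.000e-02
  0.000e+00]
```

```bash
sed -i 's/h,a,L1,b,L2,d,off=v/h,a,L1,b,L2,d,off,u=v/; s/apply(\[0,0,L1\])/apply([u,0,L1])/; s/^s4,s6=1,1/s4=s6=-1/' fk.py; cat > fit.py <<'E'
import fk as F; from h import *
d2=np.load("d2.npz");o=get_obs()
import os
q=[F.Q[0],[66.7,-21.6,-56.5,26.1,-43.6,-22.8],d2["q"],[72.7,-31.9,-37,24.3,-71.9,-19.6]];Pp=[F.D[0][0],[.374,.1576,.2308],d2["p"],[.37074,.12926,.42721]]
if o["clock"]>3.6: q.append(o["joint_pos"]);Pp.append(o["tool_pos"])
g=np.array([.3,0,.4,0,.4,.2946,-.1918,0])
w=np.array([.1,10,.1,.1,.1,.1,.1,.1])
f=lambda v:np.concatenate([(F.fk(a,v)[0]-p)*1000 for a,p in zip(q,Pp)]+[(v-g)*w])
s=least_squares(f,g);print(s.x.round(4),s.fun.round(1));np.save("fkv.npy",s.x)
E
python3 fit.py
```

```text
[ 0.1545 -0.0472  0.5515  0.069   0.418   0.3156 -0.1901  0.0904] [-1.7  0.5  1.   3.9 -2.7 -3.8 -0.9  0.3  9.  -1.8  0.9 -6.1 -0.  -0.5
  0.   0.   0.   0.   0.   0. ]
```

```bash
cat > fk.py <<'E'
from h import *
Q=[[92.7096,20.5922,.6341,-.0206,-70.136,-16.508]]
D=[([.16089016,.65507204,.24461423],)]
Y=lambda a:R.from_euler('y',a,degrees=True); X=lambda a:R.from_euler('x',a,degrees=True); Z=lambda a:R.from_euler('z',a,degrees=True)
def fk(q,v):
    h,a,L1,b,L2,d,off,u,o2,b2=v
    sh=Z(q[0]); up=sh*Y(q[1]); fo=sh*Y(q[1]-q[2]); ro=fo*X(-q[3])
    wr=ro*Y(-q[4])*X(-q[5])
    return sh.apply([a,off,h])+up.apply([u,0,L1])+fo.apply([L2,0,b])+ro.apply([0,o2,b2])+wr.apply([d,0,0]),wr
E
sed -i 's/-.1918,0\])/-.19,0,0,0])/; s/^w=.*/w=np.array([.1,10,.1,.1,.1,.1,.1,3,.1,3])/' fit.py; python3 fit.py
```

```text
[ 1.984e-01 -9.000e-04  6.018e-01  5.000e-04  4.638e-01  3.594e-01
 -9.000e-04  3.000e-04 -1.909e-01  3.000e-04] [ 0.  -0.   0.   0.1  0.1 -0.  -0.  -0.4 -0.  -0.1  0.3  0.  -0.  -0.
  0.   0.   0.   0.   0.   0.  -0.   0. ]
```

```bash
cat > ik.py <<'E'
import fk as F; from h import *
V=np.array([.198,-.0009,.602,.0005,.464,.3594,-.0009,.0003,-.191,.0003])
V=np.load("fkv.npy")
T=R.from_matrix([[0,0,1],[-1,0,0],[0,-1,0]])
LO=np.array([-176,-82,-58.2,-173.8,-174.7,-.2]);LO[5]=-173;HI=np.array([176,121,71.7,95.5,-.2,173])
def ik(p,Rt,n=60,seed=0):
    rg=np.random.default_rng(seed);out=[]
    def f(q):
        x,r=F.fk(q,V); return np.concatenate([(x-p)*1000,np.degrees((((r*T).inv())*Rt).as_rotvec())*5])
    for _ in range(n):
        s=least_squares(f,rg.uniform(LO,HI),bounds=(LO,HI),x_scale=50,max_nfev=80)
        if s.cost<1 and not any(np.abs(s.x-o).max()<2 for o in out): out.append(s.x)
    return out
E
python3 - <<'E'
from ik import *
pose=np.load("pose.npy")
o=get_obs();print(o["joint_pos"].round(1))
for nm,p,phi in [("Lpre",[0,.072,.108],44),("L",[0,.072,.04],44),("L0",[0,.072,.04],0),("R-93",[0,-.072,.04],-93),("R0",[0,-.072,.04],0),("H",[.1,0,.04],0),("H2",[.078,0,.04],0)]:
    print(nm)
    for q in ik(*target(pose,p,phi)): print("  ",q.round(0))
E
```

```text
[ 72.7 -31.9 -37.   24.3 -71.9 -19.6]
Lpre
L
L0
R-93
   [ -1.   1. -41. -20. -19. -63.]
R0
   [ -1.   1. -41. -20. -19.  30.]
H
   [ 15.  -1. -45.   5. -16.  -7.]
H2
   [ 15.  -1. -48.   6. -14.  -8.]
```

```bash
cat >> ik.py <<'E'
def tiltpose(pose,p,phi,tau,alpha=0):
    x,Rt=target(pose,p,phi); return x,Rt*R.from_euler('yx',[tau,alpha],degrees=True)
E
python3 - <<'E'
from ik import *
pose=np.load("pose.npy")
for phi in (90,-90,110,70,-45,45,-112,-68):
    for tau in range(-35,36,5):
        r=ik(*tiltpose(pose,[0,.072,.039],phi,tau),n=12)
        if r: print(phi,tau,[q.round(0).tolist() for q in r])
E
```

```text
90 -35 [[23.0, 9.0, -32.0, -1.0, -54.0, 80.0]]
90 -30 [[24.0, 6.0, -36.0, -0.0, -48.0, 78.0]]
90 -25 [[25.0, 3.0, -40.0, 2.0, -42.0, 76.0]]
90 -20 [[26.0, 1.0, -44.0, 4.0, -35.0, 73.0]]
90 -15 [[27.0, -2.0, -50.0, 8.0, -28.0, 68.0]]
90 -10 [[28.0, -5.0, -56.0, 16.0, -20.0, 60.0]]
90 25 [[-28.0, -1.0, -47.0, -96.0, -32.0, -148.0]]
90 30 [[-41.0, 6.0, -51.0, -103.0, -45.0, -129.0]]
90 35 [[-50.0, 15.0, -55.0, -107.0, -57.0, -111.0]]
-90 -35 [[-50.0, 15.0, -55.0, -107.0, -57.0, 69.0]]
-90 -30 [[-41.0, 6.0, -51.0, -103.0, -45.0, 51.0]]
-90 -25 [[-28.0, -1.0, -47.0, -96.0, -32.0, 32.0]]
-90 -20 [[-10.0, -4.0, -44.0, -80.0, -17.0, 4.0]]
-90 10 [[28.0, -5.0, -56.0, 16.0, -20.0, -120.0]]
-90 15 [[27.0, -2.0, -50.0, 8.0, -28.0, -112.0]]
-90 20 [[26.0, 1.0, -44.0, 4.0, -35.0, -107.0]]
-90 25 [[25.0, 3.0, -40.0, 2.0, -42.0, -104.0]]
-90 30 [[24.0, 6.0, -36.0, 0.0, -48.0, -102.0]]
-90 35 [[23.0, 9.0, -32.0, -1.0, -54.0, -100.0]]
110 -35 [[32.0, 8.0, -40.0, 12.0, -50.0, 78.0]]
110 -30 [[32.0, 5.0, -44.0, 14.0, -44.0, 77.0]]
110 -25 [[32.0, 2.0, -48.0, 16.0, -39.0, 75.0]]
110 -20 [[31.0, -1.0, -52
[... 1705 characters left out ...]
2 20 [[18.0, 2.0, -38.0, -10.0, -38.0, -109.0]]
-112 25 [[16.0, 5.0, -33.0, -12.0, -45.0, -106.0]]
-112 30 [[14.0, 8.0, -29.0, -14.0, -52.0, -103.0]]
-112 35 [[13.0, 11.0, -25.0, -15.0, -58.0, -101.0]]
-68 -35 [[-44.0, 14.0, -45.0, -92.0, -57.0, 67.0]]
-68 -30 [[-37.0, 7.0, -44.0, -89.0, -49.0, 55.0]]
-68 -25 [[-28.0, 2.0, -42.0, -84.0, -39.0, 42.0]]
-68 -20 [[-15.0, -2.0, -41.0, -75.0, -28.0, 23.0]]
-68 -15 [[6.0, -5.0, -44.0, -53.0, -12.0, -11.0]]
-68 15 [[31.0, -3.0, -57.0, 26.0, -25.0, -110.0]]
-68 20 [[32.0, -1.0, -53.0, 21.0, -32.0, -107.0]]
-68 25 [[32.0, 2.0, -48.0, 18.0, -38.0, -105.0]]
-68 30 [[33.0, 5.0, -44.0, 16.0, -44.0, -103.0]]
-68 35 [[33.0, 8.0, -41.0, 14.0, -50.0, -102.0]]
```

```bash
cat >> ik.py <<'E'
def sim(p,Rt,N,o=None,q=None):
    o=o or get_obs(); R0=rot(o["orientation"]);q=np.array(o["joint_pos"] if q is None else q)
    q=np.clip(q,LO+.01,HI-.01)
    w=(R0.inv()*Rt).as_rotvec()/N; dp=R0.inv().apply(p-o["tool_pos"])
    A=sum(R.from_rotvec(w*k).as_matrix() for k in range(N)); s=np.linalg.solve(A,dp)
    print("x%d"%N,"row cm",np.round(s*100,2),"deg",np.round(np.degrees(w),2))
    x=np.array(o["tool_pos"]);r=R0;bad=0;mx=0
    for k in range(N):
        x=x+r.apply(s);r=r*R.from_rotvec(w)
        def f(q):
            a,b=F.fk(q,V); return np.concatenate([(a-x)*1000,np.degrees(((b*T).inv()*r).as_rotvec())*5])
        l=least_squares(f,q,bounds=(LO,HI),x_scale=50)
        bad=max(bad,l.cost);mx=np.maximum(mx,np.abs(l.x-q)*12);q=np.clip(l.x,LO+.01,HI-.01)
        if k%4==3 or k==N-1: print("   ",k,x.round(3),q.round(0),round(l.cost,1))
    print("  worst",round(bad,1),"max deg/s",mx.round(0))
    return dict(tool_pos=x,orientation=r.as_euler('xyz',degrees=True)),q
E
python3 fit.py; python3 - <<'E'
from ik import *
pose=np.load("pose.npy")
a=tiltpose(pose,[0,.072,.115],90,-15)
for N in(14,20): sim(*a,N)
o,q=sim(np.array([.44,.1,.36]),a[1],16); sim(*a,8,o,q)
E
```

```text
[ 1.984e-01 -9.000e-04  6.018e-01  5.000e-04  4.638e-01  3.594e-01
 -9.000e-04  3.000e-04 -1.909e-01  3.000e-04] [ 0.  -0.   0.   0.1  0.1 -0.  -0.  -0.4 -0.  -0.1  0.3  0.  -0.  -0.
  0.   0.   0.   0.   0.   0.  -0.   0. ]
x14 row cm [-0.02  1.25  1.55] deg [-0.37 -0.8  -3.14]
    3 [0.377 0.093 0.357] [ 61. -30. -42.  19. -63.   3.] 0.0
    7 [0.388 0.051 0.289] [ 48. -25. -45.  13. -54.  30.] 0.0
    11 [0.405 0.007 0.225] [ 35. -17. -47.   8. -45.  56.] 0.0
    13 [ 0.417 -0.016  0.195] [ 29. -12. -47.   7. -41.  68.] 0.0
  worst 0.0 max deg/s [41. 30. 17. 18. 28. 81.]
x20 row cm [-0.02  0.88  1.09] deg [-0.26 -0.56 -2.19]
    3 [0.374 0.104 0.377] [ 65. -31. -41.  21. -65.  -4.] 0.0
    7 [0.38  0.077 0.329] [ 56. -29. -43.  16. -59.  14.] 0.0
    11 [0.389 0.047 0.283] [ 46. -25. -45.  12. -53.  32.] 0.0
    15 [0.401 0.016 0.238] [ 37. -19. -46.   9. -47.  51.] 0.0
    19 [ 0.417 -0.016  0.195] [ 29. -12. -47.   7. -41.  68.] 0.0
  worst 0.0 max deg/s [29. 21. 12. 13. 20. 56.]
x16 row cm [0.31 0.18 0.52] deg [-0.33 -0.7  -2.74]
    3 [0.387 0.119 0.41 ] [ 63. -28. -35.  19. -68.   2.] 0.0
    7 [0.404 0.111 0.394] [ 55. -24. -32.  14. -66.  21.] 0.0
    11 [0.422 0.105 0.377] [ 49. -19. -30.  11. -65.  39.] 0.0
    15 [0.44 0.1  0.36] [ 45. -15. -28.   9. -65.  54.] 0.0
  worst 0.0 max deg/s [31. 14.  8. 16. 15. 64.]
x8 row cm [-1.1   1.35  1.85] deg [-0. -0.  0.]
    3 [0.428 0.042 0.277] [ 38. -15. -38.   8. -54.  60.] 0.0
    7 [ 0.417 -0.016  0.195] [ 29. -12. -47.   7. -41.  68.] 0.0
  worst 0.0 max deg/s [28. 13. 33.  5. 40. 27.]
```

Request:
play_rows:
  plan:
    - [-0.02, 1.25, 1.55, -0.37, -0.8, -3.14]
    - [-0.02, 1.25, 1.55, -0.37, -0.8, -3.14]
    - [-0.02, 1.25, 1.55, -0.37, -0.8, -3.14]
    - [-0.02, 1.25, 1.55, -0.37, -0.8, -3.14]
    - [-0.02, 1.25, 1.55, -0.37, -0.8, -3.14]
    - [-0.02, 1.25, 1.55, -0.37, -0.8, -3.14]
    - [-0.02, 1.25, 1.55, -0.37, -0.8, -3.14]
    - [-0.02, 1.25, 1.55, -0.37, -0.8, -3.14]
    - [-0.02, 1.25, 1.55, -0.37, -0.8, -3.14]
    - [-0.02, 1.25, 1.55, -0.37, -0.8, -3.14]
    - [-0.02, 1.25, 1.55, -0.37, -0.8, -3.14]
    - [-0.02, 1.25, 1.55, -0.37, -0.8, -3.14]
    - [-0.02, 1.25, 1.55, -0.37, -0.8, -3.14]
    - [-0.02, 1.25, 1.55, -0.37, -0.8, -3.14]
    - [0, 0, 0, 0, 0, 0]
    - [0, 0, 0, 0, 0, 0]

```text
clock: 4.83
tool_pos: [0.4169, -0.0161, 0.1926]
orientation: [179.8, -14.8, 12.0]
force: [-0.1, -0.2, 0.6]
opening: 0.0876
gripper_force: 0.0
```

```bash
python3 - <<'E'
from ik import *
pose=np.load("pose.npy")
where(pose)
s=snapshot("wrist");cv2.imwrite("pics/w1.png",s["frame"][:,:,::-1])
for t in ["left_grip","handle","right_grip","panel_mid"]: print(t,[(np.round(d["position"],4),round(d["score"],2)) for d in spot_point("wrist",t)[:1]])
# uv of model
print(proj(s,pan2w(pose,[[0,.072,.064],[0,-.072,.064],[.1,0,.06]])))
for n,t in PTS.items():
    if t: print(n,pan2w(pose,t).round(4))
# disc angles
top=snapshot("top")
for h in (.006,.01):
  a=rectify(top,pose,h);hsv=cv2.cvtColor(a,cv2.COLOR_RGB2HSV)
  m=cv2.inRange(hsv,(22,70,120),(35,255,255))
  n,l,st,c=cv2.connectedComponentsWithStats(m)
  for i in range(1,n):
    if st[i,4]>150:
        x=.135-c[i,1]/1600;y=.175-c[i,0]/1600;yc=.072*np.sign(y);print(h,st[i,4],"ang",np.degrees(np.arctan2(y-yc,x)).round(1),"r",np.hypot(x,y-yc).round(4))
o,q=sim(*tiltpose(pose,[0,.072,.0505],90,-15),8)
o,q=sim(*tiltpose(pose,[0,.072,.0415],90,-15),3,o,q)
o,q=sim(*tiltpose(pose,[0,.072,.0415],46,-15),8,o,q)
E
```

```text
t 4.83 TCP in panel mm [ -1.   71.6 113.2] tilt/phi [15.2  0.2 90. ] F panel [ 0.2 -0.1  0.6] open 0.0876 gf 0.0 q [ 29.5 -12.  -47.1   7.1 -41.   67.7]
left_grip [(array([ 0.4493, -0.0053,  0.138 ]), 0.71)]
handle [(array([ 0.5552, -0.0593,  0.1738]), 0.65)]
right_grip [(array([ 0.4827, -0.15  ,  0.1357]), 0.86)]
panel_mid [(array([ 0.4886, -0.0737,  0.0924]), 0.84)]
[[275.02006322 217.23962734]
 [506.35227174 216.93366481]
 [427.89385119  32.57734361]]
panel_mid [[ 0.4879 -0.0741  0.095 ]]
left_grip [[ 0.4502 -0.0085  0.1353]]
right_grip [[ 0.4802 -0.1494  0.1353]]
handle [[ 0.5541 -0.06    0.1779]]
0.006 1990 ang 16.9 r 0.0547
0.006 1719 ang -66.8 r 0.0512
0.006 1993 ang 71.5 r 0.0525
0.006 1462 ang -123.6 r 0.0554
0.01 1981 ang 16.4 r 0.0565
0.01 1711 ang -64.5 r 0.0513
0.01 1974 ang 69.4 r 0.0531
0.01 1457 ang -122.1 r 0.0536
x8 row cm [0.2  0.01 0.77] deg [ 0.01 -0.01  0.02]
    3 [ 0.433 -0.012  0.166] [ 29.  -8. -48.   7. -35.  68.] 0.0
    7 [ 0.448 -0.009  0.139] [ 27.  -4. -49.   8. -30.  68.] 0.0
  worst 0.0 max deg/s [ 4. 13.  4.  2. 16.  1.]
x3 row cm [0.08 0.   0.29] deg [ 0.  0. -0.]
    2 [ 0.453 -0.008  0.131] [ 27.  -2. -50.   8. -28.  68.] 0.0
  worst 0.0 max deg/s [1. 5. 1. 1. 6. 0.]
x8 row cm [ 0. -0.  0.] deg [ 1.42 -0.    5.31]
    3 [ 0.453 -0.008  0.131] [ 21.  -1. -44.  -6. -31.  64.] 0.0
    7 [ 0.453 -0.008  0.131] [ 15.  -1. -40. -18. -33.  59.] 0.0
  worst 0.0 max deg/s [20.  3. 20. 44.  9. 18.]
```

View pics/w1.png

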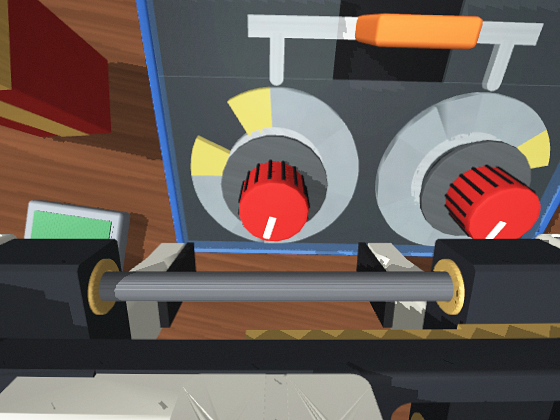

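The wrist view shows the left knob's top at (272,215) against a predicted (275,217), so the pose holds. Moving down onto it.

Request:
play_rows:
  plan:
    - [0.2, 0.01, 0.77, 0, 0, 0]
    - [0.2, 0.01, 0.77, 0, 0, 0]
    - [0.2, 0.01, 0.77, 0, 0, 0]
    - [0.2, 0.01, 0.77, 0, 0, 0]
    - [0.2, 0.01, 0.77, 0, 0, 0]
    - [0.2, 0.01, 0.77, 0, 0, 0]
    - [0.2, 0.01, 0.77, 0, 0, 0]
    - [0.2, 0.01, 0.77, 0, 0, 0]

```text
clock: 5.8
tool_pos: [0.4482, -0.0098, 0.1367]
orientation: [179.8, -14.9, 12.1]
force: [-0.9, 0.2, -0.8]
opening: 0.0879
gripper_force: 0.0
```

Request:
play_rows:
  plan:
    - [0, 0, 0, 0, 0, 0]
    - [0, 0, 0, 0, 0, 0]
    - [0, 0, 0, 0, 0, 0]
    - [0, 0, 0, 0, 0, 0]
    - [0, 0, 0, 0, 0, 0]
    - [0, 0, 0, 0, 0, 0]
  grip: 3

```text
clock: 6.3
tool_pos: [0.448, -0.0097, 0.1381]
orientation: [179.8, -15.0, 12.1]
force: [0.2, 0.2, 0.1]
opening: 0.053
gripper_force: 0.0
```

```bash
python3 - <<'E'
from ik import *
pose=np.load("pose.npy")
where(pose)
E
```

```text
t 6.3 TCP in panel mm [-0.7 71.4 50.2] tilt/phi [15.   0.1 90.2] F panel [ 0.3  0.2 -0. ] open 0.053 gf 0.0 q [ 27.5  -3.6 -49.6   8.2 -29.8  68. ]
```

Request:
play_rows:
  plan:
    - [0, 0, 0, 0, 0, 0]
    - [0, 0, 0, 0, 0, 0]
    - [0, 0, 0, 0, 0, 0]
    - [0, 0, 0, 0, 0, 0]
    - [0.08, 0, 0.29, 0, 0, 0]
    - [0.08, 0, 0.29, 0, 0, 0]
    - [0.06, 0, 0.25, 0, 0, 0]
    - [0, 0, 0, 0, 0, 0]
    - [0, 0, 0, 0, 0, 0]
  grip: 3

```text
clock: 7.05
tool_pos: [0.4523, -0.0081, 0.1307]
orientation: [179.9, -15.0, 12.2]
force: [-9.6, 8.5, 9.5]
opening: 0.0432
gripper_force: 30.0
```

```bash
python3 - <<'E'
from ik import *
pose=np.load("pose.npy")
where(pose)
E
```

```text
t 7.05 TCP in panel mm [-0.5 72.  41.5] tilt/phi [15.   0.1 90.2] F panel [-1.8 10.3 12.1] open 0.0432 gf 30.0 q [ 27.3  -2.5 -49.9   8.5 -28.4  67.9]
```

Request:
play_rows:
  plan:
    - [0, 0, 0, 1.41, 0, 5.26]
    - [0, 0, 0, 1.41, 0, 5.26]
    - [0, 0, 0, 1.41, 0, 5.26]
    - [0, 0, 0, 1.41, 0, 5.26]
    - [0, 0, 0, 1.41, 0, 5.26]
    - [0, 0, 0, 1.41, 0, 5.26]
    - [0, 0, 0, 1.41, 0, 5.26]
    - [0, 0, 0, 1.41, 0, 5.26]
    - [0, 0, 0, 0, 0, 0]
    - [0, 0, 0, 0, 0, 0]

```text
clock: 7.88
tool_pos: [0.4523, -0.0064, 0.1314]
orientation: [-159.6, -7.2, -30.1]
force: [-7.7, 20.9, 11.4]
opening: 0.0435
gripper_force: 30.0
```

```bash
python3 - <<'E'
from ik import *
pose=np.load("pose.npy")
where(pose)
s=snapshot("wrist")
b=rectify(s,pose,.008,n=(300,560))
s=snapshot("top");a=rectify(s,pose,.008,n=(300,560))
cv2.imwrite("pics/r2.png",np.vstack([a,b])[:,:,::-1])
E
```

```text
t 7.88 TCP in panel mm [ 0.2 73.7 41.9] tilt/phi [15.  -0.1 46.4] F panel [ 2.9 22.1 11.5] open 0.0435 gf 30.0 q [ 15.2  -0.9 -39.7 -17.4 -32.8  59.1]
```

View pics/r2.png

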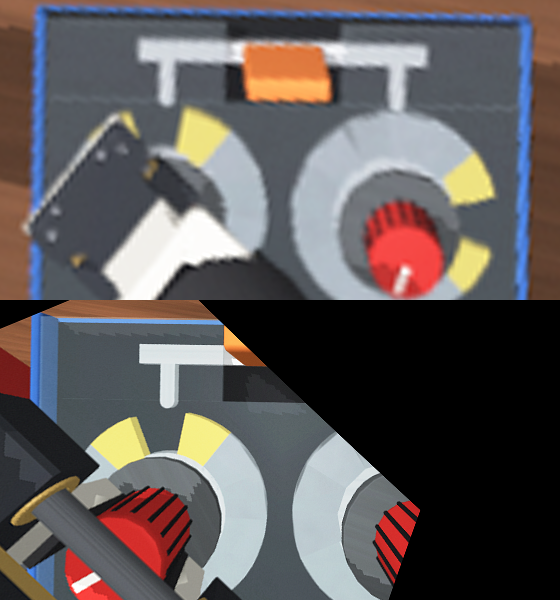

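The first disc turned. The yellow sectors now lie evenly about the left tooth (about +2° left over in the lower, wrist-based panel). A 2° nudge, then let it spring out and open.

Request:
play_rows:
  plan:
    - [0, 0, 0, 0.5, 0, 1.9]
    - [0, 0, 0, 0, 0, 0]
    - [-0.08, 0, -0.29, 0, 0, 0]
    - [-0.08, 0, -0.29, 0, 0, 0]
    - [-0.06, 0, -0.25, 0, 0, 0]
    - [0, 0, 0, 0, 0, 0]

```text
clock: 8.48
tool_pos: [0.4482, -0.007, 0.1386]
orientation: [-158.9, -6.6, -31.8]
force: [-2.4, 19.9, 2.7]
opening: 0.0436
gripper_force: 30.0
```

Request:
play_rows:
  plan:
    - [0, 0, 0, 0, 0, 0]
    - [0, 0, 0, 0, 0, 0]
    - [0, 0, 0, 0, 0, 0]
    - [0, 0, 0, 0, 0, 0]
    - [0, 0, 0, 0, 0, 0]
    - [0, 0, 0, 0, 0, 0]
    - [0, 0, 0, 0, 0, 0]
    - [0, 0, 0, 0, 0, 0]
    - [-0.3, 0, -1.1, 0, 0, 0]
    - [-0.3, 0, -1.1, 0, 0, 0]
    - [-0.3, 0, -1.1, 0, 0, 0]
    - [-0.3, 0, -1.1, 0, 0, 0]
    - [-0.3, 0, -1.1, 0, 0, 0]
    - [0, 0, 0, 0, 0, 0]
  grip: 8.76

```text
clock: 9.65
tool_pos: [0.4199, -0.0156, 0.1888]
orientation: [-159.0, -6.8, -31.8]
force: [-0.1, 0.3, -0.6]
opening: 0.0878
gripper_force: 0.0
```

```bash
python3 - <<'E'
from ik import *
pose=np.load("pose.npy")
where(pose)
s=snapshot("wrist")
b=rectify(s,pose,.008,n=(300,560))
s=snapshot("top");a=rectify(s,pose,.008,n=(300,560))
cv2.imwrite("pics/r3.png",np.vstack([a,b])[:,:,::-1])
a=target(pose,[0,-.072,.11],-93)
o,q=sim(*a,18)
o,q=sim(*target(pose,[0,-.072,.049],-93),8,o,q)
o,q=sim(*target(pose,[0,-.072,.0405],-93),3,o,q)
sim(*target(pose,[0,-.072,.0405],1),15,o,q)
E
```

```text
t 9.65 TCP in panel mm [ -0.2  71.4 108.4] tilt/phi [14.8  0.  44.6] F panel [-0.3  0.3 -0.5] open 0.0878 gf 0.0 q [ 15.6  -9.6 -39.3 -14.2 -41.2  52.9]
x18 row cm [ 0.95 -0.36 -0.17] deg [1.   0.38 7.59]
    3 [ 0.454 -0.033  0.201] [  9.  -7. -35. -19. -41.  32.] 0.0
    7 [ 0.476 -0.066  0.207] [  3.  -6. -33. -22. -39.   9.] 0.0
    11 [ 0.48  -0.107  0.206] [ -1.  -6. -34. -22. -35. -18.] 0.0
    15 [ 0.464 -0.143  0.197] [ -2.  -7. -38. -18. -31. -50.] 0.0
    17 [ 0.449 -0.156  0.19 ] [ -2.  -8. -41. -14. -28. -68.] 0.0
  worst 0.0 max deg/s [ 19.   8.  20.  25.  15. 116.]
x8 row cm [-0.   -0.    0.76] deg [-0.  0. -0.]
    3 [ 0.464 -0.153  0.164] [ -1.  -4. -42. -16. -24. -67.] 0.0
    7 [ 0.479 -0.15   0.137] [ -1.  -0. -41. -19. -20. -64.] 0.0
  worst 0.0 max deg/s [ 1. 12.  2.  9. 13.  9.]
x3 row cm [ 0.   -0.    0.28] deg [-0.  0. -0.]
    2 [ 0.483 -0.149  0.13 ] [ -1.   1. -41. -20. -19. -63.] 0.0
  worst 0.0 max deg/s [0. 5. 1. 4. 4. 4.]
x15 row cm [-0.  0. -0.] deg [ 0.    0.   -6.27]
    3 [ 0.483 -0.149  0.13 ] [ -1.   1. -41. -20. -19. -38.] 0.0
    7 [ 0.483 -0.149  0.13 ] [ -1.   1. -41. -20. -19. -13.] 0.0
    11 [ 0.483 -0.149  0.13 ] [ -1.   1. -41. -20. -19.  12.] 0.0
    14 [ 0.483 -0.149  0.13 ] [ -1.   1. -41. -20. -19.  31.] 0.0
  worst 0.0 max deg/s [ 0.  0.  0.  0.  0. 75.]
```

View pics/r3.png

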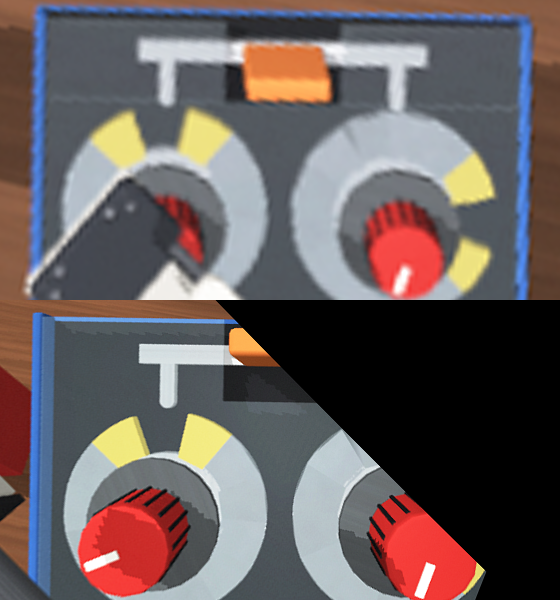

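Left notch now faces its tooth squarely (sectors at (120,443) and (205,440) either side of the tooth at x≈168). Now the right knob.

Request:
play_rows:
  plan:
    - [0.855, -0.32, -0.15, 0.9, 0.34, 6.83]
    - [0.855, -0.32, -0.15, 0.9, 0.34, 6.83]
    - [0.855, -0.32, -0.15, 0.9, 0.34, 6.83]
    - [0.855, -0.32, -0.15, 0.9, 0.34, 6.83]
    - [0.855, -0.32, -0.15, 0.9, 0.34, 6.83]
    - [0.855, -0.32, -0.15, 0.9, 0.34, 6.83]
    - [0.855, -0.32, -0.15, 0.9, 0.34, 6.83]
    - [0.855, -0.32, -0.15, 0.9, 0.34, 6.83]
    - [0.855, -0.32, -0.15, 0.9, 0.34, 6.83]
    - [0.855, -0.32, -0.15, 0.9, 0.34, 6.83]
    - [0.855, -0.32, -0.15, 0.9, 0.34, 6.83]
    - [0.855, -0.32, -0.15, 0.9, 0.34, 6.83]
    - [0.855, -0.32, -0.15, 0.9, 0.34, 6.83]
    - [0.855, -0.32, -0.15, 0.9, 0.34, 6.83]
    - [0.855, -0.32, -0.15, 0.9, 0.34, 6.83]
    - [0.855, -0.32, -0.15, 0.9, 0.34, 6.83]
    - [0.855, -0.32, -0.15, 0.9, 0.34, 6.83]
    - [0.855, -0.32, -0.15, 0.9, 0.34, 6.83]
    - [0.855, -0.32, -0.15, 0.9, 0.34, 6.83]
    - [0.855, -0.32, -0.15, 0.9, 0.34, 6.83]

```text
clock: 11.42
tool_pos: [0.4477, -0.1569, 0.1877]
orientation: [178.1, 29.8, -171.8]
force: [-0.8, -0.2, -0.7]
opening: 0.0876
gripper_force: 0.0
```

Request:
play_rows:
  plan:
    - [0, 0, 0, 0, 0, 0]
    - [0, 0, 0, 0, 0, 0]

```text
clock: 11.58
tool_pos: [0.4477, -0.1562, 0.1881]
orientation: [178.4, 29.9, -171.1]
force: [0.5, 0.2, 0.4]
opening: 0.0874
gripper_force: 0.0
```

```bash
python3 - <<'E'
from ik import *
pose=np.load("pose.npy")
where(pose)
sim(*target(pose,[0,-.072,.049],-93),9)
s=snapshot("wrist")
for t in ["left_grip","right_grip"]: print(t,[(np.round(d["position"],4),round(d["score"],2)) for d in spot_point("wrist",t)[:1]])
E
```

```text
t 11.58 TCP in panel mm [ -2.3 -71.9 108.8] tilt/phi [ -0.1   0.  -92.7] F panel [0.6 0.1 0.1] open 0.0874 gf 0.0 q [ -1.7  -7.9 -41.3 -14.6 -28.2 -67.8]
x9 row cm [-0.03 -0.    0.66] deg [ 0.   -0.01  0.03]
    3 [ 0.462 -0.153  0.166] [ -1.  -5. -42. -16. -24. -67.] 0.0
    7 [ 0.475 -0.15   0.143] [ -1.  -1. -41. -18. -21. -65.] 0.0
    8 [ 0.479 -0.15   0.137] [ -1.  -0. -41. -19. -20. -64.] 0.0
  worst 0.0 max deg/s [ 2. 11.  2.  7. 12.  7.]
left_grip [(array([ 0.4505, -0.0063,  0.1359]), 0.71)]
right_grip []
```

Request:
play_rows:
  plan:
    - [-0.03, 0, 0.66, 0, 0, 0]
    - [-0.03, 0, 0.66, 0, 0, 0]
    - [-0.03, 0, 0.66, 0, 0, 0]
    - [-0.03, 0, 0.66, 0, 0, 0]
    - [-0.03, 0, 0.66, 0, 0, 0]
    - [-0.03, 0, 0.66, 0, 0, 0]
    - [-0.03, 0, 0.66, 0, 0, 0]
    - [-0.03, 0, 0.66, 0, 0, 0]
    - [-0.03, 0, 0.66, 0, 0, 0]
    - [0, 0, 0, 0, 0, 0]

```text
clock: 12.57
tool_pos: [0.4795, -0.1497, 0.1375]
orientation: [178.3, 29.9, -171.4]
force: [0.5, 0.5, -0.7]
opening: 0.0873
gripper_force: 0.0
```

Request:
play_rows:
  plan:
    - [0, 0, 0, 0, 0, 0]
    - [0, 0, 0, 0, 0, 0]
    - [0, 0, 0, 0, 0, 0]
    - [0, 0, 0, 0, 0, 0]
    - [0, 0, 0, 0, 0, 0]
    - [0, 0, 0, 0, 0, 0]
    - [0, 0, 0, 0, 0, 0]
    - [0, 0, 0, 0, 0, 0]
    - [0, 0, 0, 0, 0, 0]
    - [0, 0, 0, 0, 0, 0]
    - [0, 0, 0.28, 0, 0, 0]
    - [0, 0, 0.28, 0, 0, 0]
    - [0, 0, 0.28, 0, 0, 0]
    - [0, 0, 0, 0, 0, 0]
    - [0, 0, 0, 0, 0, 0]
  grip: 3

```text
clock: 13.82
tool_pos: [0.4832, -0.1486, 0.1317]
orientation: [178.3, 29.9, -171.4]
force: [-7.0, 5.4, 9.9]
opening: 0.0433
gripper_force: 30.0
```

```bash
python3 - <<'E'
from ik import *
where(np.load("pose.npy"))
E
```

```text
t 13.82 TCP in panel mm [  1.  -71.8  41.9] tilt/phi [ -0.   0. -93.] F panel [ 0.   6.7 11.4] open 0.0433 gf 30.0 q [ -1.    0.9 -41.1 -19.6 -19.8 -63.1]
```

Request:
play_rows:
  plan:
    - [0, 0, 0.03, 0, 0, -6.27]
    - [0, 0, 0, 0, 0, -6.27]
    - [0, 0, 0, 0, 0, -6.27]
    - [0, 0, 0, 0, 0, -6.27]
    - [0, 0, 0, 0, 0, -6.27]
    - [0, 0, 0, 0, 0, -6.27]
    - [0, 0, 0, 0, 0, -6.27]
    - [0, 0, 0, 0, 0, -6.27]
    - [0, 0, 0, 0, 0, -6.27]
    - [0, 0, 0, 0, 0, -6.27]
    - [0, 0, 0, 0, 0, -6.27]
    - [0, 0, 0, 0, 0, -6.27]
    - [0, 0, 0, 0, 0, -6.27]
    - [0, 0, 0, 0, 0, -6.27]
    - [0, 0, 0, 0, 0, -6.27]
    - [0, 0, 0, 0, 0, 0]
    - [0, 0, 0, 0, 0, 0]

```text
clock: 15.23
tool_pos: [0.4822, -0.1477, 0.1308]
orientation: [-150.1, -0.4, -76.9]
force: [-9.2, 10.9, 10.5]
opening: 0.0432
gripper_force: 30.0
```

```bash
python3 - <<'E'
from ik import *
pose=np.load("pose.npy")
where(pose)
b=rectify(snapshot("wrist"),pose,.008,n=(300,560))
a=rectify(snapshot("top"),pose,.008,n=(300,560))
cv2.imwrite("pics/r4.png",np.vstack([a,b])[:,:,::-1])
E
```

```text
t 15.23 TCP in panel mm [ -0.3 -70.8  41.5] tilt/phi [0.1 0.1 1.1] F panel [-0.6 12.6 12.5] open 0.0432 gf 30.0 q [ -1.    0.9 -41.1 -19.7 -19.9  31. ]
```

View pics/r4.png

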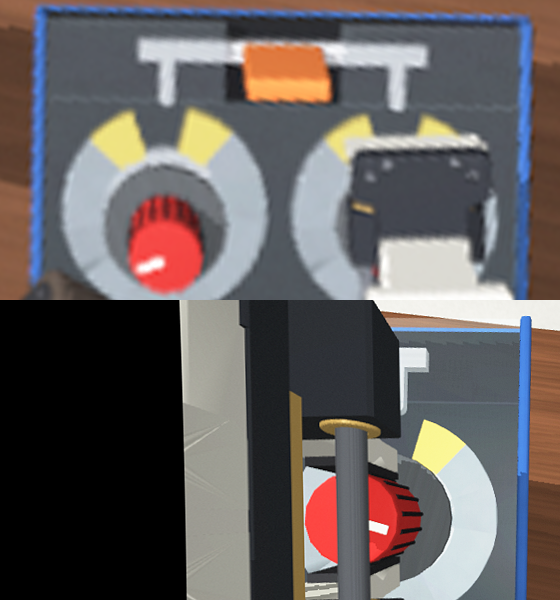

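Right notch edges in the top panel are at x≈370 and 423 about the tooth at 398: centred. Release and retreat.

Request:
play_rows:
  plan:
    - [0, 0, -0.29, 0, 0, 0]
    - [0, 0, -0.29, 0, 0, 0]
    - [0, 0, -0.29, 0, 0, 0]
    - [0, 0, 0, 0, 0, 0]

```text
clock: 15.67
tool_pos: [0.478, -0.1486, 0.1382]
orientation: [-150.1, -0.4, -77.0]
force: [-2.3, 11.1, 0.4]
opening: 0.0436
gripper_force: 30.0
```

Request:
play_rows:
  plan:
    - [0, 0, 0, 0, 0, 0]
    - [0, 0, 0, 0, 0, 0]
    - [0, 0, 0, 0, 0, 0]
    - [0, 0, 0, 0, 0, 0]
    - [0, 0, 0, 0, 0, 0]
    - [0, 0, 0, 0, 0, 0]
    - [0, 0, 0, 0, 0, 0]
    - [0, 0, 0, 0, 0, 0]
    - [0, 0, -1.2, 0, 0, 0]
    - [0, 0, -1.2, 0, 0, 0]
    - [0, 0, -1.2, 0, 0, 0]
    - [0, 0, -1.2, 0, 0, 0]
    - [0, 0, -1.2, 0, 0, 0]
    - [0, 0, 0, 0, 0, 0]
  grip: 8.76

```text
clock: 16.83
tool_pos: [0.45, -0.1564, 0.1928]
orientation: [-149.8, -0.6, -77.0]
force: [0.7, 0.1, 0.3]
opening: 0.0876
gripper_force: 0.0
```

```bash
python3 - <<'E'
from ik import *
pose=np.load("pose.npy")
where(pose)
o,q=sim(*target(pose,[.1,0,.105],0),10)
o,q=sim(*target(pose,[.1,0,.04],0),8,o,q)
o,q=sim(*target(pose,[.077,0,.04],0),8,o,q)
for c in("top","wrist"):
    snapshot(c)
    for t in ["left_grip","right_grip","handle"]: print(t,[(np.round(d["position"],4),round(d["score"],2)) for d in spot_point(c,t)[:1]])
E
```

```text
t 16.83 TCP in panel mm [  2.  -72.6 111.8] tilt/phi [-0.1 -0.2  1.1] F panel [ 0.8 -0.  -0.1] open 0.0876 gf 0.0 q [ -1.6  -8.1 -41.  -14.3 -28.4  25.6]
x10 row cm [-0.72 -0.99  0.07] deg [-0.02 -0.01  0.11]
    3 [ 0.478 -0.12   0.21 ] [  6.  -9. -42.  -6. -27.  11.] 0.0
    7 [ 0.507 -0.085  0.227] [ 13.  -9. -42.   1. -26.  -1.] 0.0
    9 [ 0.521 -0.067  0.236] [ 15.  -8. -42.   4. -26.  -6.] 0.0
  worst 0.0 max deg/s [26.  4.  6. 25.  7. 46.]
x8 row cm [-0.    0.    0.81] deg [ 0. -0. -0.]
    3 [ 0.537 -0.064  0.208] [ 15.  -4. -43.   4. -21.  -6.] 0.0
    7 [ 0.553 -0.06   0.18 ] [ 15.  -1. -45.   5. -16.  -7.] 0.0
  worst 0.0 max deg/s [ 1. 12.  4.  3. 16.  3.]
x8 row cm [-0.    0.29 -0.  ] deg [ 0. -0. -0.]
    3 [ 0.543 -0.062  0.174] [ 15.  -1. -46.   6. -15.  -8.] 0.0
    7 [ 0.534 -0.064  0.168] [ 15.  -1. -48.   6. -14.  -9.] 0.0
  worst 0.0 max deg/s [0. 1. 5. 2. 4. 2.]
left_grip [(array([ 0.4525, -0.0079,  0.1377]), 0.73)]
right_grip [(array([ 0.4794, -0.1481,  0.1362]), 0.44)]
handle [(array([ 0.5548, -0.0599,  0.1767]), 0.61)]
left_grip []
right_grip [(array([ 0.4813, -0.1452,  0.1336]), 0.61)]
handle []
```

Request:
play_rows:
  plan:
    - [-0.72, -0.99, 0.07, 0, 0, 0.11]
    - [-0.72, -0.99, 0.07, 0, 0, 0.11]
    - [-0.72, -0.99, 0.07, 0, 0, 0.11]
    - [-0.72, -0.99, 0.07, 0, 0, 0.11]
    - [-0.72, -0.99, 0.07, 0, 0, 0.11]
    - [-0.72, -0.99, 0.07, 0, 0, 0.11]
    - [-0.72, -0.99, 0.07, 0, 0, 0.11]
    - [-0.72, -0.99, 0.07, 0, 0, 0.11]
    - [-0.72, -0.99, 0.07, 0, 0, 0.11]
    - [-0.72, -0.99, 0.07, 0, 0, 0.11]
    - [0, 0, 0, 0, 0, 0]
    - [0, 0, 0.81, 0, 0, 0]
    - [0, 0, 0.81, 0, 0, 0]
    - [0, 0, 0.81, 0, 0, 0]
    - [0, 0, 0.81, 0, 0, 0]
    - [0, 0, 0.81, 0, 0, 0]
    - [0, 0, 0.81, 0, 0, 0]
    - [0, 0, 0.81, 0, 0, 0]
    - [0, 0, 0.81, 0, 0, 0]

```text
clock: 18.82
tool_pos: [0.5534, -0.0595, 0.1768]
orientation: [-150.0, 0.0, -78.0]
force: [-0.2, -0.2, -0.2]
opening: 0.0874
gripper_force: 0.0
```

Request:
play_rows:
  plan:
    - [0, 0, 0, 0, 0, 0]
    - [0, 0, 0, 0, 0, 0]
    - [0, 0, 0, 0, 0, 0]
    - [0, 0, 0, 0, 0, 0]
    - [0, 0, 0, 0, 0, 0]
    - [0, 0, 0, 0, 0, 0]
    - [0, 0, 0, 0, 0, 0]
    - [0, 0, 0, 0, 0, 0]
    - [0, 0, 0, 0, 0, 0]
    - [0, 0, 0, 0, 0, 0]
    - [0, 0, 0, 0, 0, 0]
    - [0, 0, 0, 0, 0, 0]
    - [0, 0, 0, 0, 0, 0]
    - [0, 0, 0, 0, 0, 0]
  grip: 0.5

```text
clock: 19.98
tool_pos: [0.5533, -0.0594, 0.1779]
orientation: [-150.0, 0.0, -78.0]
force: [0.8, 1.0, 0.4]
opening: 0.0143
gripper_force: 30.0
```

```bash
python3 - <<'E'
from ik import *
where(np.load("pose.npy"))
E
```

```text
t 19.98 TCP in panel mm [99.5  0.8 38.3] tilt/phi [ 0. -0. -0.] F panel [ 1.1  0.9 -0.1] open 0.0143 gf 30.0 q [ 14.9  -0.4 -44.8   5.4 -15.6  -7.8]
```

Handle gripped (14.3 mm). Slide 22 mm down-slope (+y of the tool).

Request:
play_rows:
  plan:
    - [0, 0.28, 0, 0, 0, 0]
    - [0, 0.28, 0, 0, 0, 0]
    - [0, 0.28, 0, 0, 0, 0]
    - [0, 0.28, 0, 0, 0, 0]
    - [0, 0.28, 0, 0, 0, 0]
    - [0, 0.28, 0, 0, 0, 0]
    - [0, 0.28, 0, 0, 0, 0]
    - [0, 0.26, 0, 0, 0, 0]
    - [0, 0, 0, 0, 0, 0]
    - [0, 0, 0, 0, 0, 0]

```text
clock: 20.82
tool_pos: [0.536, -0.0627, 0.1678]
orientation: [-149.8, -0.0, -77.9]
force: [8.2, 4.8, -0.9]
opening: 0.0137
gripper_force: 30.0
```

```bash
python3 - <<'E'
from ik import *
where(np.load("pose.npy"))
E
```

```text
t 20.82 TCP in panel mm [79.1  1.1 38.4] tilt/phi [ 0.  -0.2  0.1] F panel [ 7.3  3.  -5.3] open 0.0137 gf 30.0 q [ 15.1  -1.3 -47.9   6.6 -13.2  -9. ]
```

Request:
play_rows:
  plan:
    - [0, 0.1, 0, 0, 0, 0]
    - [0, 0.1, 0, 0, 0, 0]
    - [0, 0, 0, 0, 0, 0]
    - [0, 0, 0, 0, 0, 0]

```text
clock: 21.15
tool_pos: [0.5359, -0.0627, 0.1678]
orientation: [-149.6, -0.0, -77.9]
force: [15.4, 3.4, -4.1]
opening: 0.0143
gripper_force: 30.0
```

```bash
python3 - <<'E'
from ik import *
where(np.load("pose.npy"))
E
```

```text
t 21.15 TCP in panel mm [79.1  1.2 38.4] tilt/phi [ 0.  -0.4  0.1] F panel [ 11.6   0.2 -11.4] open 0.0143 gf 30.0 q [ 15.1  -1.3 -48.1   6.8 -12.9  -9.1]
```

It has hit a stop after about 20.5 mm. Open, rise and look.

Request:
play_rows:
  plan:
    - [0, -0.15, 0, 0, 0, 0]
    - [0, 0, 0, 0, 0, 0]
    - [0, 0, 0, 0, 0, 0]
    - [0, 0, 0, 0, 0, 0]
    - [0, 0, 0, 0, 0, 0]
    - [0, 0, 0, 0, 0, 0]
    - [0, 0, 0, 0, 0, 0]
    - [0, 0, 0, 0, 0, 0]
    - [0, 0, 0, 0, 0, 0]
    - [0, 0, -1.3, 0, 0, 0]
    - [0, 0, -1.3, 0, 0, 0]
    - [0, 0, -1.3, 0, 0, 0]
    - [0, 0, -1.3, 0, 0, 0]
    - [0, 0, -1.3, 0, 0, 0]
    - [0, 0, -1.3, 0, 0, 0]
    - [0, 0, -1.3, 0, 0, 0]
    - [0, 0, -1.3, 0, 0, 0]
    - [0, 0, 0, 0, 0, 0]
  grip: 8.76

```text
clock: 22.65
tool_pos: [0.4832, -0.0744, 0.2589]
orientation: [-149.8, 0.0, -78.0]
force: [0.4, 0.2, 0.3]
opening: 0.0874
gripper_force: 0.0
```

```bash
python3 - <<'E'
from ik import *
pose=np.load("pose.npy")
where(pose)
b=rectify(snapshot("wrist"),pose,.008,n=(300,560))
s=snapshot("scene");a=rectify(s,pose,.008,n=(300,560))
cv2.imwrite("pics/r5.png",np.vstack([a,b])[:,:,::-1])
for c in("scene","wrist"):
  for d in spot_point(c,"handle")[:1]:
    Rp=R.from_euler('z',pose[2],degrees=True)*P
    print(c,Rp.inv().apply(d["position"]-pan2w(pose,[0,0,0])[0]).round(4),d["score"])
E
```

```text
t 22.65 TCP in panel mm [ 77.9   0.7 144.3] tilt/phi [ 0.  -0.2  0. ] F panel [0.5 0.1 0. ] open 0.0874 gf 0.0 q [ 15.8 -14.2 -43.1   3.7 -31.   -6.5]
scene [0.0757 0.0006 0.0365] 0.94
wrist [0.0789 0.0004 0.033 ] 0.93
```

View pics/r5.png

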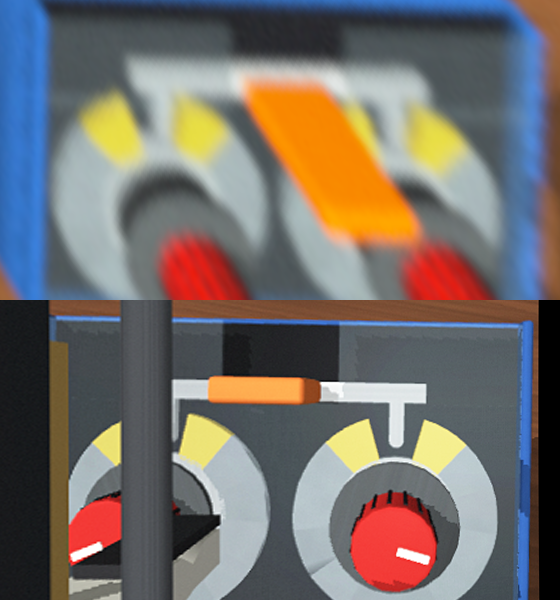

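Both teeth sit in the notches. The right tooth's tip is at (397,445), about 22 mm further in than before, and the handle is measured at 76–79 mm. The gripper is clear.

```bash
python3 -c "
from plant import *
print(close_job())"
```

```text
the job is handed in; nothing more can be done
None
```

I turned both discs to face their teeth, slid the bolt home and let go; the last camera images showed both teeth in the notches, but the hand-in returned no verdict.

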